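# Swing the laptop tray round and ease it to rest square to the keyboard

## Robot

A 7-joint arm with a two-finger parallel gripper is mounted at the origin on the work surface. World frame = base frame: x ahead of the robot, y to its left, z up, the work surface at z = 0. Lengths are in m, angles in rad, forces in N, time in s.
With the tool pointing down it reaches from about 0.4 to 0.75 m from the base axis. Payload 19.5 kg.
Tool frame: the origin (TCP) lies at the very end of the fingers, on their centre line; the grasp point (between the pads) lies 19 mm behind it; z points along the fingers, y is the line along which they close (so a half turn about z gives the same grasp; the last joint's range is limited). The gripper opens to 85 mm and grips with 20 to 120 N. Pads are 22 mm wide; open, the fingers measure 114 mm over their backs; the gripper's body (76 mm by 85 mm) begins 54 mm behind the grasp point. The pads swing forward as they close: fully open they stand 13 mm farther back than shut.
Start: joints at [-1.327, 0.707, -0.028, 1.485, 0.022, 0.951, -0.075], TCP at [0.162, 0.552, 0.231] pointing down, gripper open.
Joint ranges: [-2.71, 2.71], [-0.32, 2.16], [-1.57, 1.52], [0, 2.45], [-1.46, 4.6], [0, 2.02], [-2.83, 2.83]. Speed limits (rad/s): [1.89, 1.89, 2.57, 2.57, 3.01, 3.01, 3.01].

## Interface

Orientations are given as a unit quaternion [w, x, y, z].
In Python, from station import sense, capture, get_calibration, r gives the robot as it stands.
- The arm moves only by the tool arm_command, never from a script. Its argument "moves" is one flat list of numbers, 7 for each row, row after row: the shift along the tool's x, y, z in mm, then the turn, a rotation vector about the tool's x, y, z in degrees, then the opening, from -1 (shut) to 1 (fully open). A call has 1 to 20 rows; each row shifts and turns the commanded pose from where the row before left it, along the tool's axes as they then stand; what a row does not reach is not made up. A row lasts 1/8 s, in which the tool goes at most 62.5 mm and 10.7 degrees, less where a joint would pass 70% of its speed; a pose out of reach is approached as far as the arm can. A call with a gripper value outside its range is refused whole. The fingers move at their own pace and stop on an object; the grip force is fixed at half the most. Time passes only in rows, so rows that do not move let the fingers close. It gives the time, the measured TCP pose, the force, the opening and the grip force at its end, in the units of the state.
- sense(): the state, without advancing time (a new reading comes with each control period).
- capture(name): name is "scene" or "side" or "wrist"; returns (picture, depth): 384x512x3 uint8, blue, green, red; 384x512 float32, m along the optical axis (not along the pixel's ray), 0 where there is no reading.
- get_calibration(name): a dict with "vertical_fov" (degrees; the focal length in pixels is half the picture's height over the tangent of half this angle, whatever the lens; pixels are square), "cx", "cy" (the principal point, pixels), "k1" (the pictures are not rectified: a ray, as slopes to the right and down, at radius r is drawn at 1 + k1 r^2 times it, then the intrinsics apply), "rvec" (rotation vector, rad) and "tvec" (3), from world to camera coordinates, as OpenCV has them. Camera axes: x right, y down, z forward; pixel columns grow to the right and rows downward; lengths in m; the calibration is good to about 2 mm. A picture is of the moment at which its call begins: read the wrist's pose just before it. get_calibration takes no time and is no camera call; for the wrist camera it gives the pose at the moment of the call.
- r.hand_in(): hands the job in; it is judged then, once.
The state is a dict: "t": time; "joints": joint angles; "qd": joint speeds; "joint_torque": joint torques, N m; "tcp_pos": TCP position; "eef_rot": TCP orientation; "wrist_force": force on the tool from outside, world axes, zero at the start; "torque": the same for the moment, N m; "finger_gap": opening from 0.0 (shut) to 1.0 (fully open); "finger_force": force on a finger pad.
Only numpy, scipy, OpenCV 4.12 (cv2) and the standard library are available. Lean on these libraries where they do the work, as an engineer would, in place of code of your own. Each camera call takes 0.05 s, during which the arm holds its last target. There are 200 camera calls.

## Task

The laptop stands on a heavy tray that swivels almost without friction on its pole and is turned away to one side: push only on the springy foam pads at the tray's two sides to swing it round, ease it to a stop with the laptop square behind the keyboard, and leave it standing still there, untouched, for about five seconds. The foam throws the tray back if it just runs into something; do not shove or strike the tray hard, let it bang against its end stops or touch the laptop, and leave the keyboard, globe, glue and tape where they are.

Things in the scene. Friction and masses are not known exactly. Their poses are not given: they have to be found in the camera images.
- post: Fixed upright pole, 35 mm diameter, 374 mm high, on a base plate 110 x 150 mm. Origin on the pole's axis (the swivel axis of the tray) at desk height. Its -x axis points level from the pole to the middle of the keyboard: when the tray is square to the keyboard, the tray lies exactly along this axis.
- tray (a joint): Swivel angle (rad) of the tray about the pole, anticlockwise from above positive. 0 = square behind the keyboard (tray along the post's -x axis); positive = turned away to the right as seen from the keyboard. End stops at -0.5 and 1.1. Ball bearing: friction torque only about 0.0005 N m plus 0.006 N m per rad/s, so once moving it coasts on for many seconds.
- face_right (a point): Middle of the outer face of the uncompressed black foam pad on the right side (tray frame x -205, y -189, z 104 mm). Pad: x -305 to -105, z 86 to 122 mm, 45 mm thick; squeezed along y it is an undamped spring of 80 N/m, soft for 35 mm, then hard. Pushing it towards the tray turns the joint towards negative values.
- face_left (a point): The same on the left side: middle of the outer face of the uncompressed left foam pad (tray frame x -205, y +189, z 104 mm), same size and stiffness as the right one. Pushing it towards the tray turns the joint towards positive values.
- tray_front (a point): Middle of the tray's front edge, 318 mm from the pole's axis, 120 mm high. The tray (3.6 kg) with laptop (2.0 kg) has a moment of inertia of about 0.24 kg m2 about the pole (nominal, +-25 %). Tray frame: origin on the pole's axis at desk height, turned by the joint angle from the post's frame. The grey plate spans x -318 to -99, y -144 to 144 mm in it.
- laptop: Open laptop fixed on the tray, not to be touched. Base 200 x 280 mm, top of its keys 140 mm above the desk, tray frame x -307 to -107 mm. The screen rises from the base's rear edge (x -106 mm) to 325 mm above the desk, leaning back to x -57 mm, y -140 to 140 mm. Origin on the pole's axis at desk height, axes those of the tray.
- keyboard_edge (a point): Middle of the keyboard's long rear edge, 322 mm from the pole's axis, 18 mm above the desk. The black keyboard lies loose on the desk, 125 mm deep (towards the person), 340 mm wide, 22 mm high; its short side points to the pole.
- globe: Desk globe, ball of 130 mm diameter on a round blue foot, 215 mm high. Origin at the middle of its foot. To be left alone.
- glue: White glue bottle with a pointed blue cap, 56 mm diameter, 150 mm high. Origin at the middle of its underside. To be left alone.
- tape: Red tape dispenser, 60 x 150 mm, 102 mm high. Origin at the middle of its underside. To be left alone.

How it is judged:
On the way:
1. the tray stands square behind the keyboard, still and on its own, for 4 s (value of joint tray between -0.1 and 0.1 rad and velocity of joint tray between -0.02 and 0.02 rad/s and contact force between tray and anything else below 0.1 N), for 4 s.
At the end, for the whole second after the job is handed in: The tray's swivel angle is within 0.1 rad of square to the keyboard and it turns slower than 0.02 rad/s, untouched; keyboard, globe, glue bottle and tape dispenser are within 30 mm of where they stood (value of joint tray between -0.1 and 0.1 rad and velocity of joint tray between -0.02 and 0.02 rad/s and distance of each of keyboard_edge, globe, glue, tape from where it was at the start of the episode below 0.03 m).
It fails at once if the tray is shoved or struck with more than 12 N (its foam squeezed flat) (contact force between tray and anything else above 12 N).
It fails at once if the tray bangs against an end stop (value of joint tray below -0.47 rad or value of joint tray above 1.07 rad).
It fails at once if the laptop itself is touched (contact force between laptop and anything else above 1 N).
It fails at once if the keyboard or a bystander is shifted or tipped (distance of any of keyboard_edge, globe, glue, tape from where it was at the start of the episode above 0.03 m or angle between any of globe, glue's own z axis and vertical above 0.4 rad).
It also fails if it takes over 38 s, if anything falls off the work surface, if the arm or the gripper's body presses on something with over 40 N, if the wrist force passes 120 N, or if a joint passes its speed limit or range.

## Working session

There is one attempt and no reset: what is moved stays moved. The work goes in short steps, Python scripts to look and compute and a tool call to move; the robot and the scene stay as the last step left them, time stands still between calls to the robot, and variables do not carry over. Pictures are saved under pics/ and viewed, at most 10 in all, crops included, and the job is handed in when it is done.

Besides the shell and the picture viewer there is one more tool, called after "Emit:" in YAML: its name, and indented under it one key for each argument. arm_command: Moves the arm, as the interface text tells. Its arguments: {"type":"object","properties":{"moves":{"type":"array"}},"required":["moves"]}

```bash
mkdir -p pics
cat > h.py <<'E'
import numpy as np, cv2
from station import sense,capture,get_calibration,r
def cam(n):
    c=get_calibration(n); f=192/np.tan(np.radians(c["vertical_fov"])/2)
    R=cv2.Rodrigues(np.array(c["rvec"],float))[0]; return f,c["cx"],c["cy"],c["k1"],R,np.array(c["tvec"],float).ravel()
def cloud(n,d):
    f,cx,cy,k,R,t=cam(n); v,u=np.mgrid[0:384,0:512]
    a=(u-cx)/f;b=(v-cy)/f; x,y=a.copy(),b.copy()
    for _ in range(8):
        s=1+k*(x*x+y*y); x=a/s;y=b/s
    P=np.stack([x*d,y*d,d],-1); return (P-t)@R
E
python3 - <<'E'
from h import *
s=sense();print(s)
for n in("scene","side"):
    p,d=capture(n);cv2.imwrite(f"pics/{n}0.png",p);np.savez(f"{n}0.npz",p=p,P=cloud(n,d),d=d)
    c=get_calibration(n);f,cx,cy,k,R,t=cam(n);print(n,-R.T@t,k)
E
```

```text
{'t': 0.0, 'joints': array([-1.32667329,  0.70710197, -0.02759477,  1.48498579,  0.0220183 ,
        0.95089765, -0.07549576]), 'qd': array([ 0.00119401, -0.00191197, -0.00033514,  0.0017586 ,  0.00283206,
        0.00076207,  0.00044457]), 'joint_torque': array([-9.05220659e-04, -8.83219385e+01,  1.23463299e+00, -2.36161065e+01,
        1.68523891e-02,  6.76466298e-03,  2.46218576e-05]), 'tcp_pos': array([0.16206242, 0.55141976, 0.23083137]), 'eef_rot': array([-4.57324470e-05,  1.42426596e-01,  9.89805217e-01, -5.43024928e-04]), 'wrist_force': array([0.20199612, 0.38580854, 0.55314033]), 'torque': array([ 0.00393373, -0.00640844, -0.02195238]), 'finger_force': 0.0, 'finger_gap': 0.9995162097545337}
scene [0.97104715 1.17766608 1.0237955 ] -0.004629136858540395
side [ 1.06623378 -0.72334886  1.25075527] -0.1047521418055456
```

```bash
python3 -c "
import cv2,numpy as np
a=cv2.imread('pics/scene0.png');b=cv2.imread('pics/side0.png')
cv2.imwrite('pics/both0.png',cv2.resize(np.vstack([a,b]),(400,600)) if 0 else np.hstack([a,b])[:, :])
"
```

```text
(no output)
```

View pics/scene0.png

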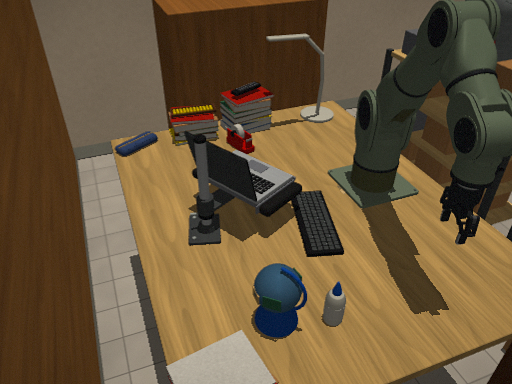

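View pics/side0.png

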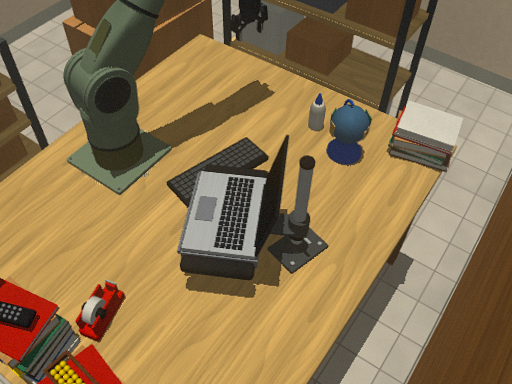

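The scene view shows the pole at about (202,185), the laptop and tray turned towards −y at (255,175), the keyboard at (317,222), the globe at (278,300), the glue at (334,305) and the tape at (240,140). The side view shows the black right pad at (218,265).

Run:
```python
from h import *
def box(n,u0,u1,v0,v1,z0,z1,f=None):
    D=np.load(n+"0.npz");P=D["P"][v0:v1,u0:u1];p=D["p"][v0:v1,u0:u1].astype(int);d=D["d"][v0:v1,u0:u1]
    m=(d>0)&(P[...,2]>z0)&(P[...,2]<z1)
    if f is not None:m&=f(p)
    return P[m]
dark=lambda p:p.max(-1)<75
from scipy.optimize import least_squares
for n,b in(("scene",(190,212,140,200)),("side",(295,318,160,215))):
    q=box(n,*b,0.2,0.36)
    q=q[np.linalg.norm(q[:,:2]-np.median(q[:,:2],0),axis=1)<.04]
    s=least_squares(lambda c:np.hypot(q[:,0]-c[0],q[:,1]-c[1])-.0175,q[:,:2].mean(0)+[-.0,0],loss='soft_l1',f_scale=.003)
    print(n,"pole",s.x,len(q),q[:,2].max())
for n,b in(("scene",(285,350,180,260)),("side",(160,275,130,215))):
    q=box(n,*b,0.012,0.03,dark);rect=cv2.minAreaRect((q[:,:2]*1000).astype(np.float32));print(n,"kbd",rect,len(q))
for n,b in(("scene",(200,310,130,220)),("side",(170,290,150,290))):
    q=box(n,*b,0.132,0.147)
    rect=cv2.minAreaRect((q[:,:2]*1000).astype(np.float32));print(n,"laptop",rect,len(q))
    print(cv2.boxPoints(rect).round())
    q=box(n,*b,0.08,0.128,dark);print(n,"pad range",q.min(0),q.max(0),len(q))
for nm,n,b,z in(("globe","scene",(245,310,255,340),(0.0,.3)),("glue","scene",(318,350,278,330),(.02,.2)),("tape","side",(75,128,280,345),(.02,.2)),("globe","side",(325,375,95,165),(.02,.3)),("glue","side",(305,330,92,132),(.02,.2)),("tape","scene",(222,258,120,155),(.02,.2))):
    q=box(n,*b,*z);
    print(nm,n,np.percentile(q,3,axis=0).round(3),np.percentile(q,97,axis=0).round(3))
```

```text
scene pole [0.7024652  0.03635784] 470 0.35995261544837115
side pole [0.70050535 0.03508867] 547 0.3598233801490064
scene kbd ((299.82220458984375, 102.74064636230469), (463.3688049316406, 209.22750854492188), 55.94674301147461) 2136
side kbd ((245.6118621826172, 159.7642364501953), (337.1578063964844, 305.1480407714844), 73.94831848144531) 1314
scene laptop ((578.1973876953125, -24.891860961914062), (338.9962463378906, 281.0304870605469), 28.007280349731445) 1258
[[ 363.   20.]
 [ 495. -229.]
 [ 794.  -69.]
 [ 662.  179.]]
scene pad range [ 0.35148203 -0.47824968  0.08010173] [0.72655734 0.15228038 0.12796517] 1425
side laptop ((550.5285034179688, -44.63380432128906), (288.7264709472656, 284.0604248046875), 27.215576171875) 5530
[[ 357.   16.]
 [ 487. -237.]
 [ 744. -105.]
 [ 614.  148.]]
side pad range [ 0.3521702  -0.26942165  0.08918577] [0.69882488 0.14043856 0.12796647] 2134
globe scene [0.472 0.249 0.   ] [0.7   0.54  0.194]
glue scene [0.462 0.519 0.024] [0.506 0.558 0.141]
tape side [ 0.363 -0.538  0.023] [ 0.438 -0.399  0.102]
globe side [0.578 0.409 0.022] [0.688 0.507 0.194]
glue side [0.46  0.495 0.024] [0.507 0.533 0.138]
tape scene [ 0.283 -0.649  0.022] [ 0.495 -0.2    0.139]
```

Run:
```python
from h import *
C=np.array([.7015,.0357])
for n in("scene","side"):
    D=np.load(n+"0.npz");P=D["P"];p=D["p"].astype(int)
    m=(D["d"]>0)&(P[...,2]>.012)&(P[...,2]<.03)&(p.max(-1)<75)
    # real object: largest component
    k,l,st,_=cv2.connectedComponentsWithStats(m.astype(np.uint8))
    for i in np.argsort(-st[1:,4])[:3]+1:
        q=P[l==i][:,:2]; rc=cv2.minAreaRect((q*1000).astype(np.float32)); v=C-np.array(rc[0])/1000
        print(n,st[i],rc,"dist",np.hypot(*v),"yaw",np.degrees(np.arctan2(v[1],v[0])))
    m=(D["d"]>0)&(P[...,2]>.135)&(P[...,2]<.146)&(np.hypot(P[...,0]-.55,P[...,1]+.045)<.2)
    k,l,st,_=cv2.connectedComponentsWithStats(m.astype(np.uint8));i=1+np.argmax(st[1:,4])
    q=P[l==i][:,:2];print("laptop",len(q),cv2.minAreaRect((q*1000).astype(np.float32)))
    # pad outer faces
    for deg in(27.5,):
        a=np.radians(deg);R=np.array([[np.cos(a),np.sin(a)],[-np.sin(a),np.cos(a)]])
        m=(D["d"]>0)&(P[...,2]>.09)&(P[...,2]<.12)
        q=(P[m][:,:2]-C)@R.T; q=q[(q[:,0]>-330)&(abs(q[:,0]+.205)<.11)&(abs(q[:,1])<.23)]
        print("pads tray y",np.percentile(q[:,1],[1,5,50,95,99]).round(4),"x",q[:,0].min(),q[:,0].max())
```

```text
scene [ 291  191   53   65 2120] ((332.9565124511719, 141.85781860351562), (343.3064270019531, 124.98101806640625), 74.30037689208984) dist 0.3835280754590336 yaw -16.068883226276785
scene [255 306  43  29 769] ((637.7503051757812, 489.6566162109375), (87.35629272460938, 118.79986572265625), 58.37809753417969) dist 0.4584109869886033 yaw -82.00615724924307
scene [345 171  51  36 517] ((24.21087646484375, 35.531341552734375), (235.81173706054688, 167.4204864501953), 77.36408996582031) dist 0.6772891445348079 yaw 0.014267787082370023
laptop 1128 ((521.7077026367188, -54.93714904785156), (211.03054809570312, 281.0304870605469), 28.007280349731445)
pads tray y [-0.1793 -0.1606  0.1602  0.1895  0.1913] x -0.3107479505757761 -0.09503321054609315
side [ 167  138  101   67 1263] ((331.6669006347656, 134.98648071289062), (337.42138671875, 126.8152847290039), 74.18020629882812) dist 0.3829286182024615 yaw -15.027460163972394
side [ 97 132  74  46 580] ((50.60946273803711, 20.135299682617188), (228.19996643066406, 126.4373550415039), 83.6888656616211) dist 0.6510766094655349 yaw 1.3698489391694846
side [268 236  46  25 327] ((700.292236328125, 8.049270629882812), (100.56605529785156, 101.42575073242188), 76.19910430908203) dist 0.027677093918736524 yaw 87.49895193784477
laptop 5255 ((518.095703125, -62.37721252441406), (197.06884765625, 283.5600280761719), 27.945541381835938)
pads tray y [-0.1924 -0.1911 -0.1815  0.1708  0.1845] x -0.3148064020751596 -0.10008224424209855
```

```bash
cat >> h.py <<'E'
from scipy.spatial.transform import Rotation as Ro
C=np.array([.7015,.0357]); PY=np.radians(-15.7); TH0=np.radians(27.97)-PY   # pole, post yaw, first joint angle
def rot(a): return np.array([[np.cos(a),-np.sin(a)],[np.sin(a),np.cos(a)]])
def tw(j,x,y): return C+rot(PY+j)@[x,y]          # tray frame -> world xy at joint angle j
def steps(ws,ns,start=None):
    s=sense(); q=s["eef_rot"]; R=Ro.from_quat([q[1],q[2],q[3],q[0]]).as_matrix(); p=s["tcp_pos"] if start is None else np.array(start)
    for w,n in zip(ws,ns):
        print(n,"rows of",((R.T@(np.array(w)-p))*1000/n).round(2)); p=np.array(w)
def project(n,X):
    f,cx,cy,k,R,t=cam(n); Y=X@R.T+t; x=Y[:,0]/Y[:,2];y=Y[:,1]/Y[:,2];s=1+k*(x*x+y*y)
    return np.float32(f*x*s+cx),np.float32(f*y*s+cy)
def angle(n="side",save=None):
    D=np.load(n+"0.npz");P=D["P"]; g0=cv2.GaussianBlur(D["p"],(3,3),0)
    L=(P[...,:2]-C)@rot(PY+TH0)
    m=(D["d"]>0)&(P[...,2]>.11)&(P[...,2]<.15)&(L[...,0]>-.31)&(L[...,0]<-.12)&(abs(L[...,1])<.15)
    t=sense()["t"]; p,d=capture(n); p=cv2.GaussianBlur(p,(3,3),0)
    if save: cv2.imwrite(save,p)
    X=P[m]; v0=g0[m].astype(float)
    def cost(j):
        Y=np.c_[(X[:,:2]-C)@rot(j-TH0).T+C,X[:,2]]; u,v=project(n,Y)
        w=cv2.remap(p,u[:,None],v[:,None],cv2.INTER_LINEAR)[:,0].astype(float)
        return np.minimum(abs(w-v0),40).mean()
    js=np.arange(-.45,1.05,.01); c=[cost(j) for j in js]; j0=js[int(np.argmin(c))]
    jf=np.arange(j0-.012,j0+.012,.001); cf=np.array([cost(j) for j in jf]); i=int(np.argmin(cf))
    return t,jf[i],cf[i]
E
python3 - <<'E'
from h import *
print(angle("side"),angle("scene"))
a=tw(TH0,-.25,-.227);print(a)
steps([(.45,.2,.36),(*a,.36),(*a,.092)],[9,11,7])
E
```

```text
(0.1, np.float64(0.7620000000000011), np.float64(0.7374787152838941)) (0.15, np.float64(0.7620000000000011), np.float64(0.6226114649681529))
[ 0.58716676 -0.28203717]
9 rows of [-41.71 -28.46 -14.31]
11 rows of [-2.432e+01 -3.853e+01  3.000e-02]
7 rows of [0.000e+00 3.000e-02 3.829e+01]
```

Emit:
arm_command:
  moves: [-42, -28, -14, 0, 0, 0, -1, -42, -28, -14, 0, 0, 0, -1, -42, -28, -14, 0, 0, 0, -1, -42, -28, -14, 0, 0, 0, -1, -42, -28, -14, 0, 0, 0, -1, -42, -28, -14, 0, 0, 0, -1, -42, -28, -14, 0, 0, 0, -1, -42, -28, -14, 0, 0, 0, -1, -42, -28, -14, 0, 0, 0, -1, -24, -38, 0, 0, 0, 0, -1, -24, -38, 0, 0, 0, 0, -1, -24, -38, 0, 0, 0, 0, -1, -24, -38, 0, 0, 0, 0, -1, -24, -38, 0, 0, 0, 0, -1, -24, -38, 0, 0, 0, 0, -1, -24, -38, 0, 0, 0, 0, -1, -24, -38, 0, 0, 0, 0, -1, -24, -38, 0, 0, 0, 0, -1, -24, -38, 0, 0, 0, 0, -1]

```text
t: 2.58
tcp_pos: [0.577, -0.2303, 0.3572]
eef_rot: [-0.0, 0.142, 0.99, 0.0]
wrist_force: [0.2, 0.5, 1.0]
finger_gap: 0.002
finger_force: 0.0
```

Run:
```python
from h import *
s=sense();print(s["t"],s["tcp_pos"],s["eef_rot"],s["joints"],s["finger_gap"])
a=tw(TH0,-.25,-.227)
steps([(*a,.3),(*a,.092)],[3,5])
```

```text
2.575 [ 0.57700704 -0.23033256  0.35724137] [-9.77335264e-05  1.42365111e-01  9.89814208e-01  1.59305150e-05] [ 0.33384716  0.69648077 -0.01367713  1.03395272  0.00889046  1.41140941
  1.60703771] 0.001862324193250472
3 rows of [ -8.11 -15.58  19.08]
5 rows of [-1.00e-02 -0.00e+00  4.16e+01]
```

Emit:
arm_command:
  moves: [-8, -15, 15, 0, 0, 0, -1, -8, -15, 19, 0, 0, 0, -1, -8, -15, 19, 0, 0, 0, -1, 0, 0, 42, 0, 0, 0, -1, 0, 0, 42, 0, 0, 0, -1, 0, 0, 42, 0, 0, 0, -1, 0, 0, 42, 0, 0, 0, -1, 0, 0, 42, 0, 0, 0, -1]

```text
t: 3.58
tcp_pos: [0.587, -0.2786, 0.0924]
eef_rot: [-0.0, 0.142, 0.99, 0.0]
wrist_force: [1.2, -0.3, 0.1]
finger_gap: -0.002
finger_force: 0.0
```

Run:
```python
from h import *
print(angle("side","pics/s1.png"))
s=sense();print(s["t"],s["tcp_pos"],(s["tcp_pos"][:2]-C)@rot(PY+TH0),s["wrist_force"])
b=s["tcp_pos"][:2]+rot(PY+TH0)@[0,.002]
steps([(*b,s["tcp_pos"][2])],[1])
```

```text
(3.575, np.float64(0.7610000000000011), np.float64(14.798719981210734))
3.625 [ 0.58487804 -0.27752386  0.08709604] [-0.2499046  -0.22194044] [-1.07874502  1.44380217 -7.88659048]
1 rows of [1.4  1.43 0.01]
```

View pics/s1.png

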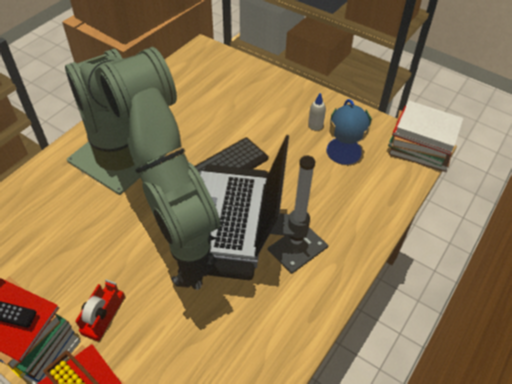

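The arm is at the right pad (fingers near (188,275)) with the tool about 15 mm outside it. The tray hasn't moved.

Emit:
arm_command:
  moves: [1.4, 1.4, 0, 0, 0, 0, -1, 1.4, 1.4, 0, 0, 0, 0, -1, 1.4, 1.4, 0, 0, 0, 0, -1, 1.4, 1.4, 0, 0, 0, 0, -1, 1.4, 1.4, 0, 0, 0, 0, -1, 1.4, 1.4, 0, 0, 0, 0, -1, 1.4, 1.4, 0, 0, 0, 0, -1, 1.4, 1.4, 0, 0, 0, 0, -1, 1.4, 1.4, 0, 0, 0, 0, -1, 1.4, 1.4, 0, 0, 0, 0, -1, 1.4, 1.4, 0, 0, 0, 0, -1, 1.4, 1.4, 0, 0, 0, 0, -1, 1.4, 1.4, 0, 0, 0, 0, -1, 1.4, 1.4, 0, 0, 0, 0, -1, 1.4, 1.4, 0, 0, 0, 0, -1]

```text
t: 5.5
tcp_pos: [0.5729, -0.2528, 0.0943]
eef_rot: [-0.0, 0.142, 0.99, -0.0]
wrist_force: [-0.1, -1.8, -0.1]
finger_gap: 0.004
finger_force: 0.2
```

Run:
```python
from h import *
print(angle("side"),angle("scene"));print(angle("side"),angle("scene"))
s=sense();print(s["t"],s["tcp_pos"],s["wrist_force"])
```

```text
(5.5, np.float64(0.7460000000000011), np.float64(20.058422875932123)) (5.55, np.float64(0.7430000000000011), np.float64(8.58359872611465))
(5.6, np.float64(0.7390000000000011), np.float64(19.750572485467675)) (5.65, np.float64(0.7350000000000011), np.float64(8.531847133757962))
5.7 [ 0.57293844 -0.25281145  0.09433137] [-0.12846602  0.40113935 -0.40811259]
```

Emit:
arm_command:
  moves: [1.4, 1.4, 0, 0, 0, 0, -1, 1.4, 1.4, 0, 0, 0, 0, -1, 1.4, 1.4, 0, 0, 0, 0, -1, 1.4, 1.4, 0, 0, 0, 0, -1]

```text
t: 6.2
tcp_pos: [0.5691, -0.2457, 0.0943]
eef_rot: [-0.0, 0.142, 0.99, -0.0]
wrist_force: [-0.8, 0.2, -0.1]
finger_gap: -0.001
finger_force: 0.0
```

Run:
```python
from h import *
for i in range(2): a=angle("scene"); s=sense();print(a,(s["tcp_pos"][:2]-C)@rot(PY+a[1]),s["wrist_force"])
s=sense();p=s["tcp_pos"];print(s["t"],p)
j=.0; b=tw(.2,-.25,.189+.0145+.03);print(b,tw(.06,-.25,.2035))
o=p[:2]+rot(PY+a[1])@[0,-.04]
steps([(*o,.2),(*o,.36),(.47,.0,.37),(.50,.30,.37)],[3,4,6,6])
```

```text
(6.2, np.float64(0.684000000000001), np.float64(7.947186836518047)) [-0.23358403 -0.20508693] [-0.28042384  0.62670184 -0.51270297]
(6.25, np.float64(0.680000000000001), np.float64(7.8373142250530785)) [-0.23272021 -0.20618658] [ 0.31822449  0.40704039 -0.00424662]
6.3 [ 0.56912425 -0.24563301  0.0943706 ]
[0.46945162 0.28704796] [0.50042426 0.28765396]
3 rows of [ -8.5  -10.27 -35.21]
4 rows of [  0.   0. -40.]
6 rows of [31.64 39.76 -1.67]
6 rows of [ 9.29 49.38  0.  ]
```

Emit:
arm_command:
  moves: [-8, -10, -35, 0, 0, 0, -1, -8, -10, -35, 0, 0, 0, -1, -8, -10, -35, 0, 0, 0, -1, 0, 0, -42, 0, 0, 0, -1, 0, 0, -42, 0, 0, 0, -1, 0, 0, -42, 0, 0, 0, -1, 0, 0, -42, 0, 0, 0, -1, 31, 40, -2, 0, 0, 0, -1, 31, 40, -2, 0, 0, 0, -1, 31, 40, -2, 0, 0, 0, -1, 31, 40, -2, 0, 0, 0, -1, 31, 40, -2, 0, 0, 0, -1, 31, 40, -2, 0, 0, 0, -1, 9, 49, 0, 0, 0, 0, -1, 9, 49, 0, 0, 0, 0, -1, 9, 49, 0, 0, 0, 0, -1, 9, 49, 0, 0, 0, 0, -1, 9, 49, 0, 0, 0, 0, -1, 9, 49, 0, 0, 0, 0, -1]

```text
t: 8.68
tcp_pos: [0.504, 0.3001, 0.3794]
eef_rot: [0.0, 0.142, 0.99, -0.0]
wrist_force: [0.5, -0.9, 0.1]
finger_gap: 0.001
finger_force: 0.0
```

Run:
```python
from h import *
for i in range(2): print(angle("side"),angle("scene"))
s=sense();p=s["tcp_pos"];print(s["t"],p)
b=tw(.12,-.25,.189+.0145)
print(b)
steps([(*b,p[2]-.1),(*b,.094)],[2,4])
```

```text
(8.675, np.float64(0.4730000000000008), np.float64(7.570900123304562)) (8.725, np.float64(0.4680000000000008), np.float64(5.341295116772824))
(8.775, np.float64(0.4650000000000008), np.float64(7.809112794316247)) (8.825, np.float64(0.4600000000000008), np.float64(5.336252653927813))
8.875 [0.50386971 0.2990213  0.37886745]
[0.48567792 0.27514327]
2 rows of [  5.36 -13.98  50.01]
4 rows of [-1.000e-02  3.000e-02  4.622e+01]
```

Run:
```python
from h import *
p=sense()["tcp_pos"]
b=tw(.08,-.25,.189+.0145)
print(b)
steps([(*b,p[2]-.1),(*b,.094)],[3,5])
```

```text
[0.49542573 0.28358232]
3 rows of [ 1.25 -5.71 33.34]
5 rows of [-1.000e-02  3.000e-02  3.697e+01]
```

Emit:
arm_command:
  moves: [1, -6, 33, 0, 0, 0, -1, 1, -6, 33, 0, 0, 0, -1, 1, -6, 33, 0, 0, 0, -1, 0, 0, 37, 0, 0, 0, -1, 0, 0, 37, 0, 0, 0, -1, 0, 0, 37, 0, 0, 0, -1, 0, 0, 37, 0, 0, 0, -1, 0, 0, 37, 0, 0, 0, -1, 0, 0, 0, 0, 0, 0, -1, 0, 0, 0, 0, 0, 0, -1, 0, 0, 0, 0, 0, 0, -1, 0, 0, 0, 0, 0, 0, -1, 0, 0, 0, 0, 0, 0, -1, 0, 0, 0, 0, 0, 0, -1]

```text
t: 10.62
tcp_pos: [0.4961, 0.2822, 0.0954]
eef_rot: [0.0, 0.142, 0.99, -0.0]
wrist_force: [0.8, -0.3, 0.0]
finger_gap: -0.002
finger_force: 0.0
```

Run:
```python
from h import *
print(angle("side","pics/s2.png"),angle("scene"))
s=sense();p=s["tcp_pos"];print(s["t"],p,s["wrist_force"])
for j in(.08,.07,.09):print(j,(p[:2]-C)@rot(PY+j))
```

```text
(10.625, np.float64(0.3250000000000007), np.float64(8.751453232341024)) (10.675, np.float64(0.3220000000000007), np.float64(21.613853503184714))
10.725 [0.49602515 0.28215616 0.09529464] [-0.08244911 -0.97803989 -0.02407435]
0.08 [-0.24913686  0.20221617]
0.07 [-0.25114653  0.19971473]
0.09 [-0.24710227  0.20469739]
```

View pics/s2.png

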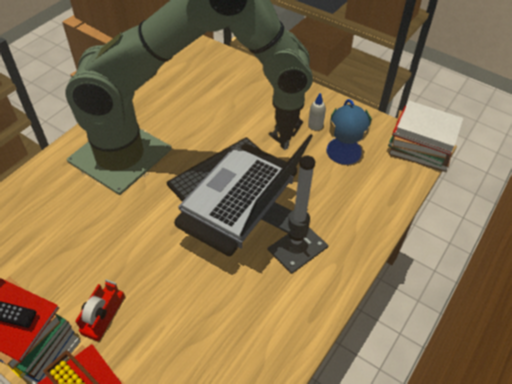

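The side view shows the tool at (285,130) on the left of the tray. The tray is swinging freely, with the laptop centred near (232,190).

Emit:
arm_command:
  moves: [0, 0, 0, 0, 0, 0, -1, 0, 0, 0, 0, 0, 0, -1, 0, 0, 0, 0, 0, 0, -1, 0, 0, 0, 0, 0, 0, -1, 0, 0, 0, 0, 0, 0, -1, 0, 0, 0, 0, 0, 0, -1, 0, 0, 0, 0, 0, 0, -1, 0, 0, 0, 0, 0, 0, -1, 0, 0, 0, 0, 0, 0, -1, 0, 0, 0, 0, 0, 0, -1, 0, 0, 0, 0, 0, 0, -1, 0, 0, 0, 0, 0, 0, -1, 0, 0, 0, 0, 0, 0, -1, 0, 0, 0, 0, 0, 0, -1, 0, 0, 0, 0, 0, 0, -1, 0, 0, 0, 0, 0, 0, -1, 0, 0, 0, 0, 0, 0, -1, 0, 0, 0, 0, 0, 0, -1, 0, 0, 0, 0, 0, 0, -1]

```text
t: 13.1
tcp_pos: [0.4961, 0.2821, 0.0953]
eef_rot: [-0.0, 0.142, 0.99, -0.0]
wrist_force: [0.6, 0.5, 0.2]
finger_gap: -0.002
finger_force: 0.0
```

Run:
```python
from h import *
print(angle("side"),angle("scene"));print(angle("side"))
s=sense();p=s["tcp_pos"];print(s["t"],p,s["wrist_force"])
```

```text
(13.1, np.float64(0.16000000000000053), np.float64(12.466384827667195)) (13.15, np.float64(0.15500000000000053), np.float64(24.195063694267517))
(13.2, np.float64(0.15400000000000053), np.float64(12.536668428160413))
13.25 [0.49605507 0.28213332 0.09527185] [-0.01182874 -0.02826675  0.18941909]
```

Emit:
arm_command:
  moves: [0, 0.9, 0, 0, 0, 0, -1, 0, 0.9, 0, 0, 0, 0, -1, 0, 0.9, 0, 0, 0, 0, -1, 0, 0.9, 0, 0, 0, 0, -1, 0, 0.9, 0, 0, 0, 0, -1, 0, 0.9, 0, 0, 0, 0, -1, 0, 0.9, 0, 0, 0, 0, -1, 0, 0.9, 0, 0, 0, 0, -1, 0, 0.9, 0, 0, 0, 0, -1, 0, 0.9, 0, 0, 0, 0, -1, 0, 0.9, 0, 0, 0, 0, -1, 0, 0.9, 0, 0, 0, 0, -1]

```text
t: 14.75
tcp_pos: [0.4991, 0.2926, 0.0953]
eef_rot: [-0.0, 0.142, 0.99, -0.0]
wrist_force: [0.3, -0.4, 0.1]
finger_gap: 0.005
finger_force: 0.0
```

Run:
```python
from h import *
a=angle("side");print(a)
s=sense();p=s["tcp_pos"];print(s["t"],p,s["wrist_force"],(p[:2]-C)@rot(PY+a[1]))
```

```text
(14.75, np.float64(0.06200000000000046), np.float64(14.2660442722095))
14.8 [0.49912599 0.29270835 0.09526697] [-0.25480251 -0.95603127 -0.93568353] [-0.2519253   0.20866762]
```

Emit:
arm_command:
  moves: [0, 0.9, 0, 0, 0, 0, -1, 0, 0.9, 0, 0, 0, 0, -1, 0, 0.9, 0, 0, 0, 0, -1, 0, 0.9, 0, 0, 0, 0, -1, 0, 0.9, 0, 0, 0, 0, -1, 0, 0.9, 0, 0, 0, 0, -1, 0, 0.9, 0, 0, 0, 0, -1, 0, 0.9, 0, 0, 0, 0, -1, 0, 0.9, 0, 0, 0, 0, -1, 0, 0.9, 0, 0, 0, 0, -1, 0, 0.9, 0, 0, 0, 0, -1, 0, 0.9, 0, 0, 0, 0, -1, 0, 0.9, 0, 0, 0, 0, -1]

```text
t: 16.42
tcp_pos: [0.5024, 0.3038, 0.0953]
eef_rot: [-0.0, 0.142, 0.99, -0.0]
wrist_force: [0.2, -0.8, 0.2]
finger_gap: 0.005
finger_force: 0.0
```

Run:
```python
from h import *
for i in range(2):
    a=angle("side");print(a)
    s=sense();p=s["tcp_pos"];print(s["t"],p,s["wrist_force"],(p[:2]-C)@rot(PY+a[1]))
```

```text
(16.425, np.float64(0.02300000000000042), np.float64(14.63701485526393))
16.475 [0.50241841 0.30392393 0.09527128] [-0.74250068  0.09501789 -0.66756688] [-0.2594663   0.21036824]
(16.475, np.float64(0.02300000000000042), np.float64(14.630732194234044))
16.525 [0.5024103  0.30383857 0.0952683 ] [ 0.23179631  0.2726121  -0.15606667] [-0.25945295  0.21028354]
```

Emit:
arm_command:
  moves: [0, 3, 0, 0, 0, 0, -1, 0, 4, 0, 0, 0, 0, -1, 0, 4, 0, 0, 0, 0, -1, 0, 4, 0, 0, 0, 0, -1, 0, 4, 0, 0, 0, 0, -1, 0, 4, 0, 0, 0, 0, -1, 0, 0, 0, 0, 0, 0, -1, 0, 0, 0, 0, 0, 0, -1]

```text
t: 17.52
tcp_pos: [0.5089, 0.3256, 0.0952]
eef_rot: [-0.0, 0.142, 0.99, -0.0]
wrist_force: [0.9, 0.6, -0.0]
finger_gap: -0.0
finger_force: 0.0
```

Run:
```python
from h import *
print(angle("side"),angle("scene","pics/s3.png"));print(sense()["tcp_pos"])
```

```text
(17.525, np.float64(0.02300000000000042), np.float64(14.087370089836181)) (17.575, np.float64(0.021000000000000418), np.float64(23.64676220806794))
[0.50892198 0.32561645 0.09529472]
```

View pics/s3.png

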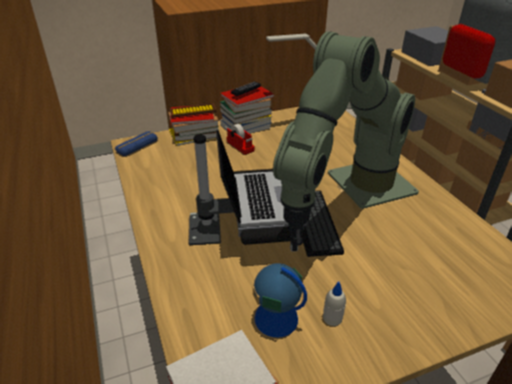

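The scene view shows the tray stopped and square in front of the keyboard, with the laptop at about (262,200). The tool is clear of it at (297,235). I'll wait it out for 5 s.

Emit:
arm_command:
  moves: [0, 0, 0, 0, 0, 0, -1, 0, 0, 0, 0, 0, 0, -1, 0, 0, 0, 0, 0, 0, -1, 0, 0, 0, 0, 0, 0, -1, 0, 0, 0, 0, 0, 0, -1, 0, 0, 0, 0, 0, 0, -1, 0, 0, 0, 0, 0, 0, -1, 0, 0, 0, 0, 0, 0, -1, 0, 0, 0, 0, 0, 0, -1, 0, 0, 0, 0, 0, 0, -1, 0, 0, 0, 0, 0, 0, -1, 0, 0, 0, 0, 0, 0, -1, 0, 0, 0, 0, 0, 0, -1, 0, 0, 0, 0, 0, 0, -1, 0, 0, 0, 0, 0, 0, -1, 0, 0, 0, 0, 0, 0, -1, 0, 0, 0, 0, 0, 0, -1, 0, 0, 0, 0, 0, 0, -1, 0, 0, 0, 0, 0, 0, -1, 0, 0, 0, 0, 0, 0, -1]

```text
t: 20.12
tcp_pos: [0.5089, 0.3258, 0.0953]
eef_rot: [-0.0, 0.142, 0.99, -0.0]
wrist_force: [-0.6, -0.2, 0.5]
finger_gap: 0.002
finger_force: 0.0
```

Emit:
arm_command:
  moves: [0, 0, 0, 0, 0, 0, -1, 0, 0, 0, 0, 0, 0, -1, 0, 0, 0, 0, 0, 0, -1, 0, 0, 0, 0, 0, 0, -1, 0, 0, 0, 0, 0, 0, -1, 0, 0, 0, 0, 0, 0, -1, 0, 0, 0, 0, 0, 0, -1, 0, 0, 0, 0, 0, 0, -1, 0, 0, 0, 0, 0, 0, -1, 0, 0, 0, 0, 0, 0, -1, 0, 0, 0, 0, 0, 0, -1, 0, 0, 0, 0, 0, 0, -1, 0, 0, 0, 0, 0, 0, -1, 0, 0, 0, 0, 0, 0, -1, 0, 0, 0, 0, 0, 0, -1, 0, 0, 0, 0, 0, 0, -1, 0, 0, 0, 0, 0, 0, -1, 0, 0, 0, 0, 0, 0, -1, 0, 0, 0, 0, 0, 0, -1, 0, 0, 0, 0, 0, 0, -1]

```text
t: 22.62
tcp_pos: [0.5089, 0.3258, 0.0953]
eef_rot: [-0.0, 0.142, 0.99, -0.0]
wrist_force: [0.3, -0.4, -0.3]
finger_gap: 0.003
finger_force: 0.0
```

Run:
```python
from h import *
a=angle("side");b=angle("scene");print(a,b)
if abs(a[1])<.06 and abs(a[1]-.023)<.03: print(r.hand_in())
```

```text
(22.625, np.float64(0.02300000000000042), np.float64(14.08607832775527)) (22.675, np.float64(0.021000000000000418), np.float64(23.645169851380043))
the job is handed in; nothing more can be done
None
```

I handed the job in at about 22.7 s: the tray had stood still and untouched for over 5 s, about 0.02 rad off square by my camera measurements; the hand-in returned no verdict.

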